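Free the strap of the green lunch box with the forked key

ROBOT

A 7-joint arm with a two-finger parallel gripper is mounted at the origin on a cart in front of the work surface, level with it; the furniture and walls round the work are solid. World frame = base frame: x ahead of the robot, y to its left, z up, the work surface at z = 0. Lengths are in m, angles in rad, forces in N, time in s.
With the tool pointing down it reaches from about 0.35 to 0.9 m from the base axis. Payload 8.1 kg.
Tool frame: the origin (TCP) lies at the very end of the fingers, on their centre line; the grasp point (between the pads) lies 19 mm behind it; z points along the fingers, y is the line along which they close (so a half turn about z gives the same grasp; the last joint's range is limited). The gripper opens to 92 mm and grips with 3 to 60 N. Pads are 19 mm wide; open, the fingers measure 130 mm over their backs; the gripper's body (75 mm by 190 mm) begins 47 mm behind the grasp point.
Start: joints at [1.076, 0.434, 0.025, 1.573, -0.012, 1.134, -0.075], TCP at [0.239, -0.578, 0.189] pointing down, gripper open.
Joint ranges: [-2.62, 2.62], [-0.44, 2.09], [-1.27, 1.32], [0.08, 2.57], [-1.32, 4.46], [0.12, 2], [-2.74, 2.74]. Speed limits (rad/s): [2.22, 2.22, 3.01, 3.01, 3.14, 3.14, 3.14].

INTERFACE

Orientations are given as a unit quaternion [x, y, z, w].
In Python, from rig import robot gives the robot as it stands.
- The arm moves only by the tool drive_tool, never from a script. Its argument "steps" is a list that holds one entry, the list of rows, each a list of 4 numbers: the shift along the tool's x, y, z in units of 250 mm (1.0 is 250 mm), then the turn about the tool's z in units of 60 degrees (1.0 is 60 degrees). A call has 1 to 8 rows; each row is the pose to reach, as a shift and turn from the pose commanded when the call began, along the tool's axes at that moment; what a row does not reach only later rows make up. A row lasts 1/10 s, in which the tool goes at most 50 mm and 8.59 degrees, less where a joint would pass 70% of its speed; a pose out of reach is approached as far as the arm can. A call with a number of a shift or a turn outside -1 to 1 is refused whole. A call with a gripper value outside its range is refused whole. "fingers" is the closure, from 0 (fully open) to 1 (shut), set as the call begins (left out, the last holds). The fingers move at their own pace and stop on an object; "squeeze" is the grip in N (left out, the last holds). Time passes only in rows, so rows that repeat a pose let the fingers close. It gives the time, the measured TCP pose, the force, the opening and the grip force at its end, in the units of the state.
- robot.observe(): the state, without advancing time (a new reading comes with each control period).
- robot.grab_frame(name): name is "scene" or "top" or "wrist"; returns (picture, depth): 384x512x3 uint8, blue, green, red; 384x512 float32, m along the optical axis (not along the pixel's ray), 0 where there is no reading.
- robot.calibration(name): a dict with "fovy" (degrees; the focal length in pixels is half the picture's height over the tangent of half this angle, whatever the lens; pixels are square), "cx", "cy" (the principal point, pixels), "extrinsics" (4x4, takes a point from world to camera coordinates); the wrist camera has in their place "mount" (4x4, takes a point from camera to tool coordinates, whose origin is the TCP and whose axes are the flange's). Camera axes: x right, y down, z forward; pixel columns grow to the right and rows downward; lengths in m; the calibration is good to about 2 mm. A picture is of the moment at which its call begins: read the wrist's pose just before it. calibration takes no time and is no camera call.
- robot.close_job(): hands the job in; it is judged then, once.
The state is a dict: "t": time; "joints": joint angles; "dq": joint speeds; "tau": joint torques, N m; "eef_pos": TCP position; "orientation": TCP orientation; "wrist_force": force on the tool from outside, world axes, zero at the start; "ft_torque": the same for the moment, N m; "opening": opening from 0.0 (shut) to 1.0 (fully open); "grasp_force": force on a finger pad.
Only numpy, scipy, OpenCV 4.12 (cv2) and the standard library are available. Lean on these libraries where they do the work, as an engineer would, in place of code of your own. Each camera call takes 0.05 s, during which the arm holds its last target. There are 200 camera calls.

TASK

Free the strap of the green lunch box: set the forked key down over its spring bar, push the brass collar sideways with it until the strap springs up, then let the bar spring back and stand the key upright on the worktop again. Touch the boxes with the key only, never with the gripper or arm, and leave the white box's bar alone.

Things in the scene. Friction and masses are not known exactly. Their poses are not given: they have to be found in the camera images.
- key: Loose forked key, 44 x 22 x 91 mm tall, 0.14 kg, standing on two brass prongs. Origin: centre of underside, at the prong tips; z up. Prongs 12 mm wide (x), 20 deep (y), up to z 28; gap between them 20 mm wide in x, open along y. Brass crosspiece 44 mm wide at z 28-38. Above it to z 90 a dark wooden handle 22 mm square, grasped across y or x. Half a turn about z is the same.
- green_box: Green lunch box to be worked on, fixed. Origin on the worktop right below its spring bar; z up; spans x -47 to 87, y -102 to 102 mm, lid top z 62. Over the lid a spring bar, 6 mm steel rod, runs along y at x 0, z 92. A strap on the lid (26 mm wide, y -88 to -62), hinged at x 67, z 86, ends at x -11 under the bar's pin end, which holds it down. Freed, it swings up to z 165 and stays up.
- green_box_rod (a point): Middle of the green box's bare rod, where the fork goes down: box y -13.5, z 92; axes as the box. The 45 mm of bare rod run from the guide post (24 mm wide, 104 mm high, box y -44 to -36) to the brass collar, a 34 mm disc at box y 9 to 17. Behind the collar come the spring and a 26 mm steel barrel (y 45 to 90). The fitting's plate lies at z 65: prong tips belong at about z 80.
- green_box_bar (a joint): Travel of the green box's spring bar with its collar along the box's +y (from the strap towards the barrel), m: 0 home, stop at 0.024. A spring pushes it home: about 2 N at 0, 5 N at 0.016, 7 N at the stop. The strap comes free at about 0.014.
- green_box_strap (a joint): Angle of the green box's strap: 0 held down flat; once freed it springs up by itself to 1.2 rad and stays there when the bar returns.
- white_box: White lunch box, fixed, with the same sizes, axes and fitting as the green one; not to be worked on. The two boxes may have changed places.
- white_box_bar (a joint): Travel of the white box's spring bar (m): 0 home; to be left there.
There are look-alikes about, which are no part of the job. Of the things shaped like the key, the brass one is meant.

How it is judged:
On the way, in this order (a step that is already met when the one before it is completed fails the run):
1. the key, straddling the green box's bar, has pushed it 8 mm or more sideways (value of joint green_box_bar above 0.008 m and contact force between key and green_box above 0.5 N and x of key in the frame of green_box between -0.013 and 0.013 m and z of key in the frame of green_box below 0.092 m).
2. the green box's strap has sprung up past 0.9 rad (value of joint green_box_strap above 0.9 rad), for 0.2 s.
At the end, for the whole second after the job is handed in: The green box's strap is up (past 0.9 rad), its bar is back within 4 mm of home, and the key stands upright (within 0.15 rad) and still on the worktop, its underside less than 20 mm above it (value of joint green_box_strap above 0.9 rad and value of joint green_box_bar below 0.004 m and angle between key's own z axis and vertical below 0.15 rad and height (world z) of key between -0.01 and 0.02 m and linear speed of key below 0.02 m/s); the robot touches nothing.
It fails at once if the gripper or arm touches the green box (its bar and strap included) (contact force between any of the fingers, the arm and green_box above 1 N).
It fails at once if the gripper or arm touches the white box (contact force between any of the fingers, the arm and white_box above 1 N).
It fails at once if the white box's bar is moved 5 mm or more (value of joint white_box_bar above 0.005 m).
It also fails if it takes over 46 s, if anything falls off the work surface, if the arm or the gripper's body presses on something with over 40 N, if the wrist force passes 120 N, or if a joint passes its speed limit or range.

## Working session

There is one attempt and no reset: what is moved stays moved. The work goes in short steps, Python scripts to look and compute and a tool call to move; the robot and the scene stay as the last step left them, time stands still between calls to the robot, and variables do not carry over. Pictures are saved under pics/ and viewed, at most 10 in all, crops included, and the job is handed in when it is done.

Besides the shell and the picture viewer there is one more tool, called after ">>>" as name(argument=value, ...) on one line, values as JSON. drive_tool: Moves the arm, as the interface text tells. Its arguments: {"type":"object","properties":{"steps":{"type":"array","items":{"type":"array","items":{"type":"array","items":{"type":"number"}}}},"fingers":{"type":"number"},"squeeze":{"type":"number"}},"required":["steps"]}

```bash
mkdir -p pics; ls; cat > h.py <<'E'
import numpy as np, cv2
from rig import robot
from scipy.spatial.transform import Rotation as R
def cam(name):
    s=robot.observe(); c=robot.calibration(name); im,d=robot.grab_frame(name)
    f=192/np.tan(np.radians(c["fovy"])/2)
    if "extrinsics" in c: T=np.linalg.inv(np.array(c["extrinsics"]))
    else:
        W=np.eye(4); W[:3,:3]=R.from_quat(s["orientation"]).as_matrix(); W[:3,3]=s["eef_pos"]; T=W@np.array(c["mount"])
    v,u=np.mgrid[:384,:512]
    P=np.stack([(u-c["cx"])/f*d,(v-c["cy"])/f*d,d],-1)@T[:3,:3].T+T[:3,3]
    P[d==0]=np.nan
    return im,d,P,T,f,c
E
python3 - <<'E'
from h import *
for n in("scene","top"):
    im,d,P,T,f,c=cam(n); cv2.imwrite(f"pics/{n}0.png",im); np.savez(f"{n}0.npz",im=im,P=P); print(n,T.round(3).tolist(),f,c["cx"],c["cy"])
s=robot.observe();print(s)
E
```

```text
pics
scene [[-0.692, -0.419, 0.588, 0.075], [-0.722, 0.378, -0.58, 0.35], [0.021, -0.826, -0.564, 0.58], [0.0, 0.0, 0.0, 1.0]] 349.75294684287206 255.46067529063262 185.95623604449662
top [[0.015, -0.987, 0.162, 0.358], [-1.0, -0.016, -0.004, -0.166], [0.007, -0.162, -0.987, 1.38], [0.0, 0.0, 0.0, 1.0]] 492.56189471815924 259.2325361467194 188.03607424929467
{'t': 0.1, 'joints': array([ 1.07641021,  0.43517516,  0.02497297,  1.57400905, -0.01159751,
        1.13400792, -0.07510392]), 'dq': array([-0.00039519, -0.00270375, -0.00036988, -0.00247695, -0.00135651,
       -0.00026645, -0.00193231]), 'tau': array([ 3.96025629e-03, -6.69126034e+01,  9.89037193e-01, -3.15144861e+01,
       -6.02786243e-02,  3.73723812e-02,  6.33134573e-05]), 'eef_pos': array([ 0.23839648, -0.57718456,  0.18840878]), 'orientation': array([ 9.80880955e-01,  1.94607356e-01, -2.06888186e-04, -6.97210099e-04]), 'wrist_force': array([-0.9421756 , -0.09268834, -0.76089702]), 'ft_torque': array([-0.07115692, -0.0325244 , -0.02112886]), 'grasp_force': 0.0, 'opening': 0.9996960865314469}
```

View pics/scene0.png

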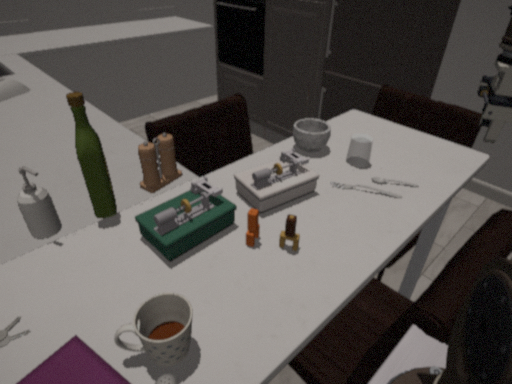

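View pics/top0.png

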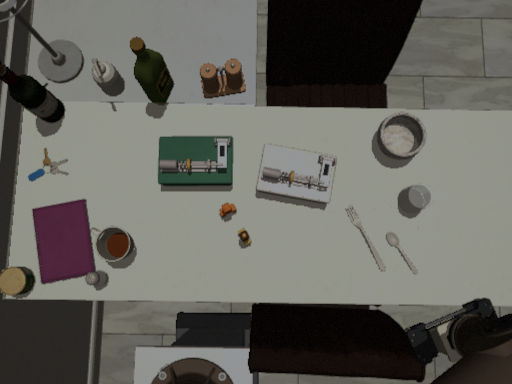

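The scene view has the green box at (187,218), the white box at (277,182), the brass key at (290,232) and the orange look-alike at (252,227). In the top view the green box is at (196,160), the white one at (297,173) and the key at (245,237).

```bash
python3 - <<'E'
from h import *
z=np.load("top0.npz"); im=z["im"];P=z["P"]; Z=P[...,2]
hsv=cv2.cvtColor(im,cv2.COLOR_BGR2HSV)
def rect(m,lab):
    p=P[m][:,:2].astype(np.float32); r=cv2.minAreaRect(p*1000); print(lab,m.sum(),np.round(r[0],1),np.round(r[1],1),round(r[2],1),"zmed",np.nanmedian(P[m][:,2]).round(4))
def win(u0,v0,u1,v1):
    m=np.zeros(Z.shape,bool); m[v0:v1,u0:u1]=1; return m
g=win(150,125,240,195)
rect(g&(abs(Z-.062)<.008),"green lid"); 
w=win(250,138,345,210)
rect(w&(abs(Z-.062)<.008),"white lid")
k=win(230,222,260,255); print("keyZ",np.nanmax(Z[k]))
rect(k&(Z>.075),"key top"); rect(k&(Z>.02)&(Z<.06),"cross"); rect(k&(Z>.02),"key all")
o=win(212,196,240,222); rect(o&(Z>.02),"orange")
# green box high points
for a,b in((.088,.1),(.1,.115)):
    m=g&(Z>a)&(Z<b); n,l,st,ce=cv2.connectedComponentsWithStats(m.astype(np.uint8))
    for i in range(1,n):
        if st[i,4]>6:
            q=P[l==i]; print(a,ce[i].round(),st[i,4],q.mean(0).round(4),q.min(0).round(3),q.max(0).round(3))
y=g&(hsv[...,0]>15)&(hsv[...,0]<32)&(hsv[...,1]>90)&(Z>.09)
print("collar",y.sum(),P[y].mean(0).round(4))
cv2.imwrite("pics/topcrop.png",cv2.resize(im[120:265,145:350],None,fx=3.9,fy=3.9,interpolation=cv2.INTER_CUBIC))
E
```

```text
green lid 2796 [650.1   4.9] [133.3 203.2] 1.1 zmed 0.0605
white lid 2843 [ 618.9 -273.5] [204.4 134.5] 80.1 zmed 0.061
keyZ 0.09559311555202554
key top 68 [ 444.1 -134. ] [21.1 20. ] 27.8 zmed 0.0882
cross 57 [ 444.2 -133.9] [43.7 19.4] 28.3 zmed 0.0371
key all 127 [ 444.2 -134. ] [43.7 20. ] 27.8 zmed 0.0836
orange 143 [516.4 -85.4] [21.4 43. ] 28.6 zmed 0.0725
0.088 [215. 140.] 7 [ 0.6988 -0.05    0.0907] [ 0.694 -0.051  0.088] [ 0.704 -0.048  0.095]
0.088 [223. 148.] 122 [ 0.6774 -0.0727  0.0902] [ 0.639 -0.091  0.088] [ 0.705 -0.056  0.095]
0.088 [208. 165.] 113 [ 0.6286 -0.0341  0.0945] [ 0.614 -0.083  0.088] [0.644 0.021 0.1  ]
0.088 [164. 161.] 13 [0.6381 0.0839 0.0967] [0.632 0.077 0.093] [0.641 0.093 0.099]
0.088 [173. 165.] 99 [0.6268 0.0572 0.0956] [0.617 0.024 0.088] [0.642 0.092 0.1  ]
0.1 [188. 164.] 29 [0.6288 0.0172 0.1053] [0.616 0.014 0.1  ] [0.643 0.021 0.111]
0.1 [168. 164.] 86 [0.6288 0.0717 0.103 ] [0.618 0.049 0.1  ] [0.64  0.092 0.11 ]
0.1 [208. 163.] 16 [ 0.6323 -0.0351  0.1022] [ 0.622 -0.038  0.1  ] [ 0.641 -0.032  0.106]
collar 38 [0.6293 0.0167 0.1034]
```

View pics/topcrop.png

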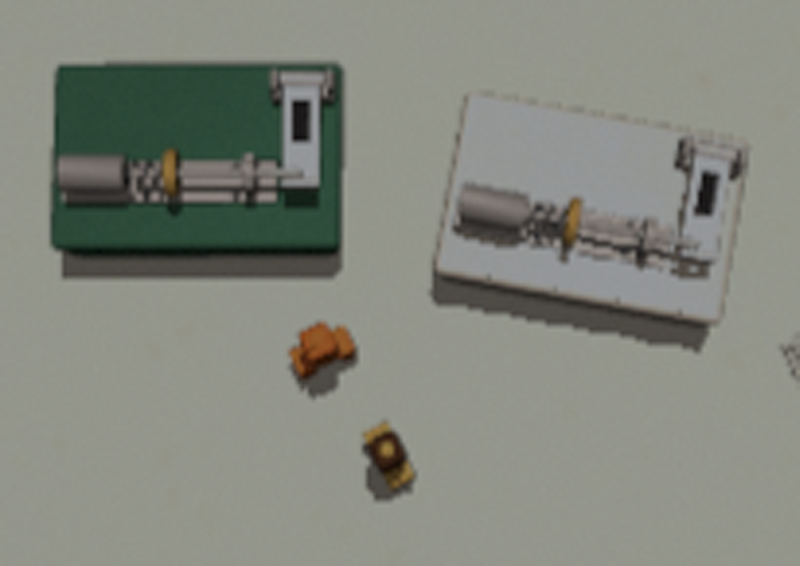

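>>> drive_tool(steps=[[[0.72,-0.66,0,0],[0.72,-0.66,0,0],[0.72,-0.66,0,0],[0.72,-0.66,0,0],[0.72,-0.66,0,0],[0.72,-0.66,0,0]]], fingers=0.2)

```text
t: 0.7
eef_pos: [0.3451, -0.3503, 0.1891]
orientation: [0.98, 0.199, 0.001, -0.001]
wrist_force: [0.5, -0.4, 0.5]
opening: 0.801
grasp_force: 0.0
```

>>> drive_tool(steps=[[[0.72,-0.66,0,-0.09],[0.72,-0.66,0,-0.09],[0.72,-0.66,0,-0.09],[0.72,-0.66,0,-0.09],[0.72,-0.66,0,-0.09],[0.72,-0.66,0,-0.09],[0.72,-0.66,0,-0.09]]])

```text
t: 1.4
eef_pos: [0.4455, -0.1347, 0.1889]
orientation: [0.97, 0.242, -0.0, -0.0]
wrist_force: [-0.8, -0.4, 0.2]
opening: 0.796
grasp_force: 0.0
```

```bash
cat > goto.py <<'E'
from h import *
def need(xyz,yaw):  # yaw of tool x in world, deg; prints units of the move
    s=robot.observe(); M=R.from_quat(s["orientation"]).as_matrix()
    cur=np.degrees(np.arctan2(M[1,0],M[0,0]))
    print("pos",s["eef_pos"].round(4),"yaw",cur.round(2),"tilt",np.degrees(np.arccos(-M[2,2])).round(2),"t",s["t"],"F",s["wrist_force"].round(2),"open",round(s["opening"],3),s["grasp_force"])
    print("units",(M.T@(np.array(xyz)-s["eef_pos"])/.25).round(4),((cur-yaw)/60).round(4))
E
python3 - <<'E'
from goto import *
im,d,P,T,f,c=cam("wrist"); cv2.imwrite("pics/w1.png",im); np.savez("w1.npz",im=im,P=P)
Z=P[...,2]; near=np.hypot(P[...,0]-.444,P[...,1]+.134)<.05
for a,b in((.075,.1),(.02,.045),(.02,.1)):
    m=near&(Z>a)&(Z<b)
    if m.sum()>5: r=cv2.minAreaRect(P[m][:,:2].astype(np.float32)*1000);print(a,m.sum(),r,np.median(Z[m]))
need((.444,-.134,.05),28)
E
```

```text
0.075 516 ((448.24041748046875, -130.06500244140625), (21.077299118041992, 21.762142181396484), 28.321752548217773) 0.08964201770076549
0.02 246 ((461.5155944824219, -123.03279113769531), (12.545369148254395, 19.58012580871582), 28.54888343811035) 0.037851524367643385
0.02 885 ((452.9844665527344, -127.5867919921875), (31.809680938720703, 21.879274368286133), 28.187641143798828) 0.08693514113115536
pos [ 0.445  -0.136   0.1888] yaw 27.84 tilt 0.05 t 1.45 F [ 0.18 -0.92 -0.76] open 0.8 0.0
units [ 0.0008 -0.0088  0.5554] -0.0027
```

View pics/w1.png

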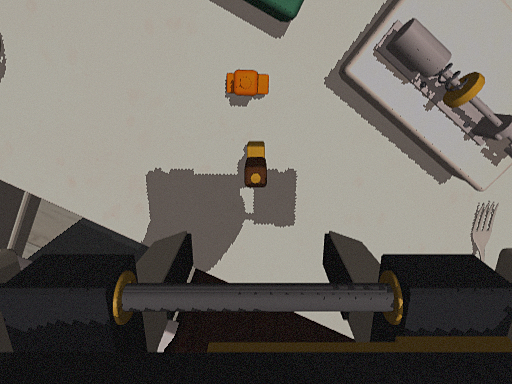

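The wrist view shows the key at (256,165) centred between the fingers and the orange one at (247,83). I'm going down on the key.

>>> drive_tool(steps=[[[0.011,-0.012,0.2,0],[0.011,-0.012,0.35,0],[0.011,-0.012,0.45,0],[0.011,-0.012,0.52,0],[0.011,-0.012,0.555,0],[0.011,-0.012,0.555,0],[0.011,-0.012,0.555,0]]])

```text
t: 2.15
eef_pos: [0.4467, -0.1321, 0.051]
orientation: [0.971, 0.24, 0.0, 0.0]
wrist_force: [-0.9, -0.3, -0.4]
opening: 0.804
grasp_force: 0.0
```

>>> drive_tool(steps=[[[0,0,0,0],[0,0,0,0],[0,0,0,0],[0,0,0,0],[0,0,0,0],[0,0,0,0],[0,0,0,0],[0,0,0,0]]], fingers=1, squeeze=40)

```text
t: 2.95
eef_pos: [0.4464, -0.1313, 0.0503]
orientation: [0.971, 0.241, -0.0, 0.0]
wrist_force: [-0.0, 0.7, -0.9]
opening: 0.219
grasp_force: 40.0
```

>>> drive_tool(steps=[[[0,0,-0.02,0],[0,0,-0.1,0],[0,0,-0.25,0],[0,0,-0.4,0],[0,0,-0.52,0],[0,0,-0.56,0],[0,0,-0.56,0],[0,0,-0.56,0]]])

```text
t: 3.75
eef_pos: [0.4456, -0.1312, 0.1892]
orientation: [0.971, 0.241, -0.001, -0.0]
wrist_force: [-0.5, 0.2, -2.1]
opening: 0.216
grasp_force: 40.0
```

```bash
python3 - <<'E'
from goto import *
need((.6304,-.009,.19),1.2)
E
```

```text
pos [ 0.4456 -0.1312  0.1892] yaw 27.84 tilt 0.1 t 3.75 F [-0.49  0.23 -2.09] open 0.216 39.9897962808609
units [ 0.8819 -0.0869 -0.0043] 0.444
```

>>> drive_tool(steps=[[[0.88,-0.087,-0.02,0.444],[0.88,-0.087,-0.02,0.444],[0.88,-0.087,-0.02,0.444],[0.88,-0.087,-0.02,0.444],[0.88,-0.087,-0.02,0.444],[0.88,-0.087,-0.02,0.444],[0.88,-0.087,-0.02,0.444],[0.88,-0.087,-0.02,0.444]]])

```text
t: 4.55
eef_pos: [0.6294, -0.0105, 0.194]
orientation: [1.0, 0.01, -0.001, 0.0]
wrist_force: [-0.7, 0.8, -1.0]
opening: 0.224
grasp_force: 40.0
```

```bash
python3 - <<'E'
from goto import *
need((.6304,-.009,.13),1.2)
A=[]
for n in("wrist","scene"):
    im,d,P,T,f,c=cam(n); np.savez(n+"2.npz",im=im,P=P,T=T,f=f,c=(c["cx"],c["cy"]))
    if n=="scene": im=cv2.resize(im[140:270,120:270],None,fx=2.95,fy=2.95)[:384]
    A.append(im)
cv2.imwrite("pics/ws2.png",cv2.resize(np.hstack(A),None,fx=800/(512+A[1].shape[1]),fy=800/(512+A[1].shape[1])))
E
```

```text
pos [ 0.6294 -0.0105  0.194 ] yaw 1.14 tilt 0.16 t 4.55 F [-0.65  0.84 -1.02] open 0.224 39.989941120147705
units [ 0.0048 -0.0061  0.2559] -0.0009
```

View pics/ws2.png

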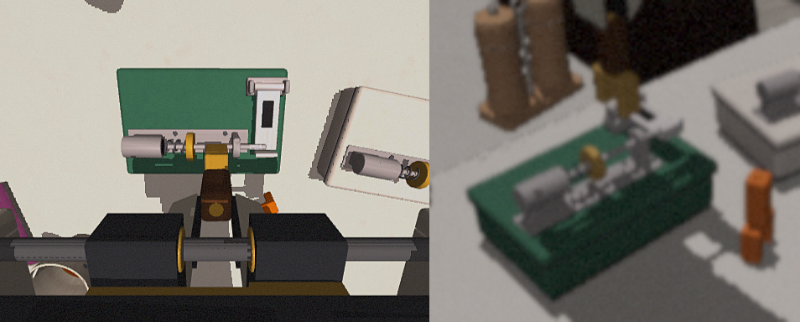

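The wrist view shows the fork at (216,158) between the collar (190,146) and the guide post (236,144). Next I'll compare key and rod in this one view.

```bash
python3 - <<'E'
import numpy as np,cv2
z=np.load("wrist2.npz"); im=z["im"];P=z["P"]; Z=P[...,2]; X=P[...,0];Y=P[...,1]
hsv=cv2.cvtColor(im,cv2.COLOR_BGR2HSV)
br=(hsv[...,0]>14)&(hsv[...,0]<32)&(hsv[...,1]>110)
def rep(m,l):
    q=P[m]; print(l,len(q),*( [np.percentile(q,p,0).round(4) for p in(2,50,98)] if len(q)>3 else []))
key=br&(abs(X-.63)<.06)&(abs(Y+.01)<.03)&(Z>.135)&(Z<.185); rep(key,"key brass"); 
for a,b in((.14,.15),(.15,.165),(.17,.182)): rep(key&(Z>a)&(Z<b),("key",a))
rep(br&(Z<.115)&(Z>.07)&(abs(X-.63)<.05),"collar")
rep(br&(Z<.115)&(Z>.105)&(abs(X-.63)<.05),"collar top")
rep((abs(Z-.101)<.008)&(Y>.045)&(Y<.1)&(abs(X-.63)<.03),"barrel")
rep((abs(Z-.104)<.004)&(Y<-.02)&(Y>-.06)&(abs(X-.63)<.03),"post")
m=(abs(Z-.0615)<.006)&(X>.55)&(abs(Y)<.15)&(X<.75);r=cv2.minAreaRect(P[m][:,:2].astype(np.float32)*1000);print("lid",r)
E
```

```text
key brass 813 [ 0.6402 -0.0187  0.1476] [ 0.6505 -0.0096  0.1808] [0.6527 0.     0.1827]
('key', 0.14) 27 [ 0.6516 -0.0184  0.1463] [ 0.6522 -0.0089  0.1472] [ 6.526e-01 -6.000e-04  1.495e-01]
('key', 0.15) 126 [ 0.6516 -0.0187  0.1507] [ 0.6523 -0.0093  0.1566] [ 6.527e-01 -4.000e-04  1.644e-01]
('key', 0.17) 510 [ 0.6401 -0.0188  0.171 ] [ 0.6484 -0.009   0.181 ] [0.6527 0.     0.1819]
collar 907 [ 0.5921 -0.255   0.0824] [ 0.6154 -0.2491  0.1018] [0.65   0.0237 0.1094]
collar top 316 [ 0.5956 -0.2543  0.1052] [0.6279 0.0177 0.1074] [0.6446 0.0242 0.1096]
barrel 1332 [0.6213 0.047  0.094 ] [0.6359 0.0726 0.1028] [0.6457 0.0957 0.1059]
post 168 [ 0.6255 -0.0364  0.1002] [ 0.6366 -0.0325  0.1025] [ 0.6453 -0.0288  0.1048]
lid ((654.6207885742188, 7.497039794921875), (133.32179260253906, 204.0330810546875), 1.0011518001556396)
```

>>> drive_tool(steps=[[[0.012,-0.012,0,0],[0.012,-0.012,0.04,0],[0.012,-0.012,0.08,0],[0.012,-0.012,0.12,0],[0.012,-0.012,0.15,0],[0.012,-0.012,0.17,0],[0.012,-0.012,0.17,0],[0.012,-0.012,0.17,0]]])

```text
t: 5.45
eef_pos: [0.6339, -0.0062, 0.153]
orientation: [1.0, 0.011, 0.0, -0.0]
wrist_force: [0.4, -0.1, -1.5]
opening: 0.224
grasp_force: 40.0
```

>>> drive_tool(steps=[[[0,0,0.015,0],[0,0,0.03,0],[0,0,0.045,0],[0,0,0.06,0],[0,0,0.07,0],[0,0,0.08,0],[0,0,0.08,0],[0,0,0.08,0]]])

```text
t: 6.25
eef_pos: [0.6338, -0.0062, 0.1329]
orientation: [1.0, 0.01, 0.0, 0.0]
wrist_force: [-0.3, 0.0, -1.5]
opening: 0.217
grasp_force: 40.0
```

```bash
python3 - <<'E'
from goto import *
need((.6324,-.0075,.13),1.1)
A=[]
for n in("wrist","scene"):
    im,d,P,T,f,c=cam(n)
    if n=="wrist":
        Z=P[...,2];hsv=cv2.cvtColor(im,cv2.COLOR_BGR2HSV)
        m=(hsv[...,0]>14)&(hsv[...,0]<32)&(hsv[...,1]>110)&(abs(P[...,0]-.64)<.03)&(abs(P[...,1]+.006)<.025)
        for k in(m,m&(Z<.105),m&(abs(Z-.118)<.005)): print(k.sum(),np.percentile(P[k],(2,50,98),axis=0).round(4).tolist())
    else: im=cv2.resize(im[140:270,120:270],None,fx=2.95,fy=2.95)[:384]
    A.append(im)
cv2.imwrite("pics/ws3.png",cv2.resize(np.hstack(A),None,fx=800/(512+A[1].shape[1]),fy=800/(512+A[1].shape[1])))
E
```

```text
pos [ 0.6338 -0.0062  0.1329] yaw 1.2 tilt 0.01 t 6.25 F [-0.29  0.01 -1.47] open 0.217 39.98990714550018
units [-0.0056  0.005   0.0116] 0.0017
4499 [[0.6302, -0.0295, 0.0914], [0.6564, -0.006, 0.2581], [0.6683, 0.0181, 0.2655]]
311 [[0.6219, -0.0141, 0.0626], [0.6564, 0.0014, 0.0959], [0.6571, 0.0186, 0.1046]]
560 [[0.6446, -0.0144, 0.1147], [0.6516, -0.0051, 0.1203], [0.6571, 0.0043, 0.1218]]
```

View pics/ws3.png

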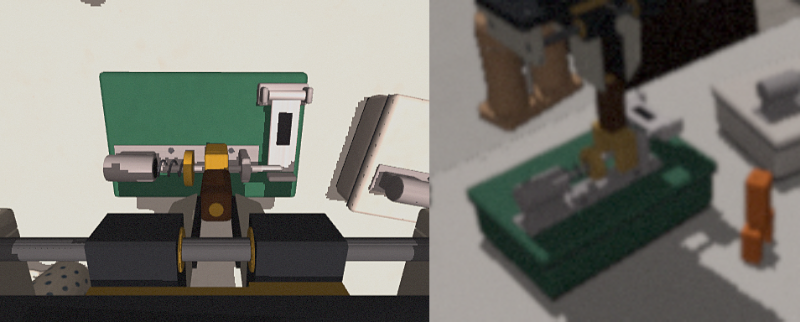

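The fork straddles the rod: crosspiece at (216,155), collar at (189,167), no contact force. Now I'll push towards +y, which is the tool's -y.

>>> drive_tool(steps=[[[0,-0.02,0.008,0],[0,-0.04,0.008,0],[0,-0.055,0.008,0],[0,-0.07,0.008,0],[0,-0.08,0.008,0],[0,-0.09,0.008,0],[0,-0.09,0.008,0]]])

```text
t: 7.05
eef_pos: [0.6333, 0.0162, 0.1309]
orientation: [1.0, 0.011, 0.0, 0.0]
wrist_force: [-0.5, -4.3, -0.2]
opening: 0.221
grasp_force: 40.2
```

>>> drive_tool(steps=[[[0,-0.005,0,0],[0,-0.01,0,0],[0,-0.015,0,0],[0,-0.02,0,0],[0,-0.025,0,0],[0,-0.03,0,0],[0,-0.03,0,0],[0,-0.03,0,0]]])

```text
t: 7.85
eef_pos: [0.6331, 0.0236, 0.1309]
orientation: [1.0, 0.01, 0.0, 0.0]
wrist_force: [0.1, -5.2, 0.6]
opening: 0.219
grasp_force: 40.3
```

```bash
python3 - <<'E'
from goto import *
need((.6338,-.0062,.13),1.2)
im,d,P,T,f,c=cam("scene"); q=P[(abs(P[...,0]-.67)<.08)&(P[...,1]<-.05)&(P[...,1]>-.095)]; print("strap maxz",np.percentile(q[:,2],99))
cv2.imwrite("pics/s4.png",cv2.resize(im[130:280,110:310],None,fx=3,fy=3))
E
```

```text
pos [0.6331 0.0236 0.1309] yaw 1.2 tilt 0.01 t 7.85 F [ 0.11 -5.19  0.56] open 0.219 40.278132524108514
units [0.0002 0.1194 0.0037] 0.0
strap maxz 0.2770853257237765
```

View pics/s4.png

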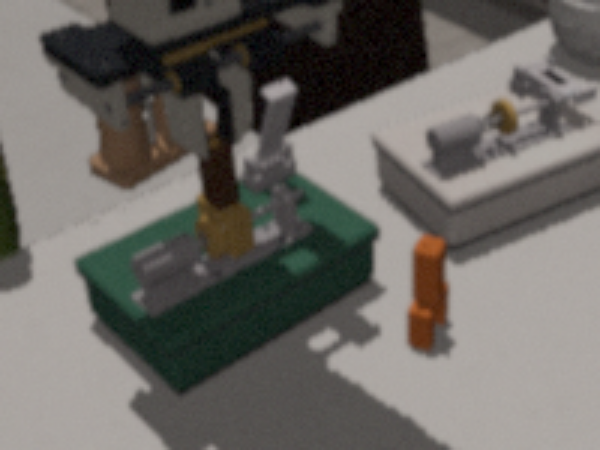

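The strap is up at (275,115). I'll let the bar return, lift, and carry the key back.

>>> drive_tool(steps=[[[0,0.02,0,0],[0,0.04,0,0],[0,0.06,0,0],[0,0.08,0,0],[0,0.1,0,0],[0,0.115,0,0],[0,0.115,0,0],[0,0.115,0,0]]])

```text
t: 8.7
eef_pos: [0.6337, -0.0046, 0.1308]
orientation: [1.0, 0.011, -0.0, -0.0]
wrist_force: [-0.4, 1.1, -1.5]
opening: 0.22
grasp_force: 40.0
```

>>> drive_tool(steps=[[[0,0,-0.02,0],[0,0,-0.06,0],[0,0,-0.12,0],[0,0,-0.18,0],[0,0,-0.24,0],[0,0,-0.26,0],[0,0,-0.26,0],[0,0,-0.26,0]]])

```text
t: 9.5
eef_pos: [0.6334, -0.005, 0.1955]
orientation: [1.0, 0.011, -0.0, 0.0]
wrist_force: [-0.5, -0.8, -1.4]
opening: 0.216
grasp_force: 40.0
```

>>> drive_tool(steps=[[[-0.15,0,0,0],[-0.3,0,0,0],[-0.45,0,0,0],[-0.6,0,0,0],[-0.7,0,0,0],[-0.76,0,0,0],[-0.76,0,0,0],[-0.76,0,0,0]]])

```text
t: 10.3
eef_pos: [0.444, -0.009, 0.1958]
orientation: [1.0, 0.01, 0.0, 0.0]
wrist_force: [0.7, -0.4, -2.4]
opening: 0.219
grasp_force: 40.0
```

```bash
python3 - <<'E'
from goto import *
need((.443,-.006,.051),1.2)
im,d,P,T,f,c=cam("scene"); cv2.imwrite("pics/s5.png",cv2.resize(im[130:310,110:350],None,fx=3,fy=3))
im,d,P,T,f,c=cam("top"); Z=P[...,2]; hsv=cv2.cvtColor(im,cv2.COLOR_BGR2HSV)
y=(hsv[...,0]>15)&(hsv[...,0]<32)&(hsv[...,1]>90)&(Z>.09)&(Z<.12)&(abs(P[...,0]-.63)<.03)&(abs(P[...,1]-.02)<.04)
print("collar",y.sum(),P[y].mean(0).round(4))
E
```

```text
pos [ 0.444  -0.009   0.1958] yaw 1.2 tilt 0.02 t 10.3 F [ 0.66 -0.38 -2.35] open 0.219 39.989978671073914
units [-0.0039 -0.0123  0.579 ] 0.0
collar 39 [0.6291 0.0166 0.1031]
```

View pics/s5.png

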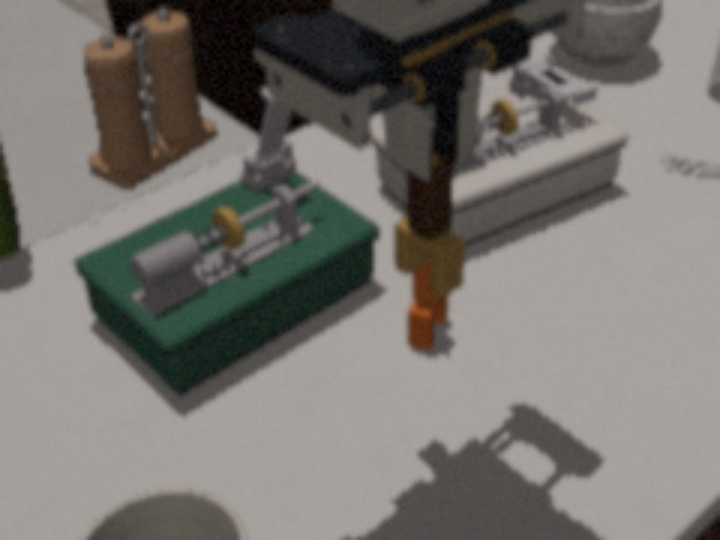

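The bar is home (the collar at (228,228) measures where it started), the strap is up at (272,130), and the key hangs upright over free worktop. I'll set it down here.

>>> drive_tool(steps=[[[0,0,0.15,0],[0,0,0.3,0],[0,0,0.42,0],[0,0,0.5,0],[0,0,0.54,0],[0,0,0.565,0],[0,0,0.577,0],[0,0,0.577,0]]])

```text
t: 11.2
eef_pos: [0.4443, -0.0089, 0.0519]
orientation: [1.0, 0.011, 0.0, 0.0]
wrist_force: [0.1, 0.2, -1.0]
opening: 0.222
grasp_force: 40.0
```

>>> drive_tool(steps=[[[0,0,0.004,0],[0,0,0.004,0],[0,0,0.004,0]]])

```text
t: 11.5
eef_pos: [0.4441, -0.009, 0.0511]
orientation: [1.0, 0.01, 0.0, 0.0]
wrist_force: [0.8, 0.6, -2.0]
opening: 0.216
grasp_force: 40.0
```

```bash
python3 - <<'E'
from goto import *
need((.443,-.006,.0505),1.2)
E
```

```text
pos [ 0.4441 -0.009   0.0511] yaw 1.19 tilt 0.05 t 11.5 F [ 0.77  0.58 -1.97] open 0.216 39.989935755729675
units [-0.0041 -0.0122  0.0023] -0.0001
```

Within about 1 mm of the table, so I'll open and rise.

>>> drive_tool(steps=[[[0,0,0.003,0],[0,0,0.003,0],[0,0,0.003,0],[0,0,0.003,0],[0,0,0.003,0],[0,0,0.003,0],[0,0,0.003,0],[0,0,0.003,0]]], fingers=0.35)

```text
t: 12.3
eef_pos: [0.4437, -0.009, 0.0499]
orientation: [1.0, 0.011, 0.0, 0.0]
wrist_force: [1.3, -0.3, 0.5]
opening: 0.649
grasp_force: 0.0
```

>>> drive_tool(steps=[[[0,0,-0.05,0],[0,0,-0.15,0],[0,0,-0.3,0],[0,0,-0.45,0],[0,0,-0.6,0],[0,0,-0.6,0],[0,0,-0.6,0],[0,0,-0.6,0]]])

```text
t: 13.1
eef_pos: [0.443, -0.0091, 0.1989]
orientation: [1.0, 0.01, -0.001, 0.0]
wrist_force: [0.1, -0.3, -0.9]
opening: 0.648
grasp_force: 0.0
```

```bash
python3 - <<'E'
from goto import *
need((.443,-.006,.2),1.2)
im,d,P,T,f,c=cam("scene"); cv2.imwrite("pics/s6.png",cv2.resize(im[130:310,110:350],None,fx=3,fy=3))
E
```

```text
pos [ 0.443  -0.0091  0.1989] yaw 1.2 tilt 0.09 t 13.1 F [ 0.09 -0.33 -0.87] open 0.648 0.0
units [ 0.0004 -0.0124 -0.0044] 0.0
```

View pics/s6.png

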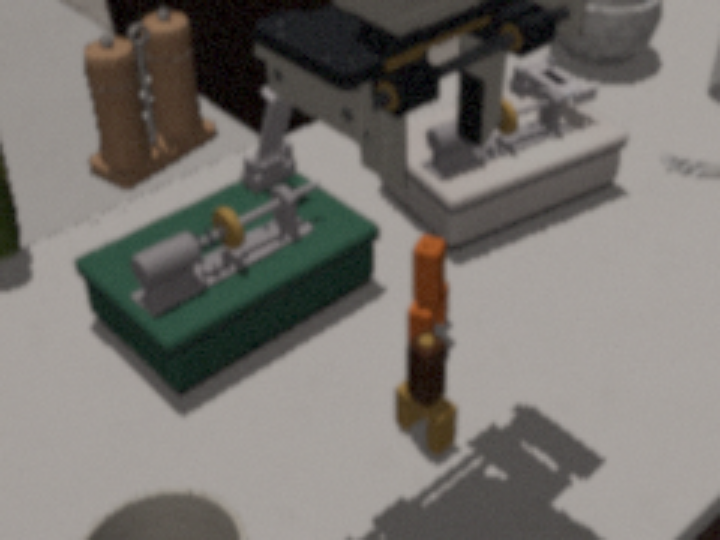

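The key stands upright at (427,395) on the worktop, the strap is up, the bar is home, and the gripper is clear.

```bash
python3 -c "
from rig import robot
print(robot.close_job())"
```

```text
the job is handed in; nothing more can be done
None
```

The job is handed in: the green box's strap is up, its bar is back home, the key stands upright on the worktop, and I left the white box alone (about 13 s used of 46 s); the hand-in returned no verdict.

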